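Line up the standard bottles on the sampler's feed rail

TASK

Load the sampler's feed rail: stand the four brown glass bottles on its four black pads in order of height, one centred on each pad, with the shortest on the pad next to the steel index post and the tallest on the pad farthest from the post. Never let a bottle tip over on the way, and leave the clear glass beaker standing where it is.

Things in the scene. Friction and masses are not known exactly. Their poses are not given: they have to be found in the camera images.
- jar: Brown glass, black cap, paper band; squat wide jar, the shortest: 50 mm tall, body 52 mm in diameter up to 34 mm, black lid 48 mm in diameter from 36 mm to the top. Round, stands upright on the bench at the start; about 100 g. Origin: centre of its underside, z up.
- bottle_small: Brown glass, black cap, paper band; small bottle, second in height: 72 mm tall, body 36 mm in diameter up to 46 mm, then a sloping shoulder, black cap 20 mm in diameter from 56 mm to the top. Round, stands upright on the bench at the start; about 70 g. Origin: centre of its underside, z up.
- bottle_medium: Brown glass, black cap, paper band; third in height: 94 mm tall, body 44 mm in diameter up to 62 mm, then a sloping shoulder, black cap 26 mm in diameter from 76 mm to the top. Round, stands upright on the bench at the start; about 140 g. Origin: centre of its underside, z up.
- bottle_tall: Brown glass, black cap, paper band; slim, the tallest: 116 mm tall, body 34 mm in diameter up to 88 mm, then a sloping shoulder, black cap 20 mm in diameter from 100 mm to the top. Round, stands upright on the bench at the start; about 110 g. Origin: centre of its underside, z up.
- pad_a: Round black rubber pad, 66 mm in diameter, 3 mm thick, fixed on the aluminium rail; its top, where a bottle's underside comes to rest, is 13 mm above the bench. First pad of the row, at the robot's right (-y) end. The four are alike, in one straight row, 75 to 95 mm apart; the row runs along the pads' own y axis, turned by up to 0.2 rad. The rail is a 90 by 480 mm plate, 10 mm high. Origin: centre of the pad's underside.
- pad_b: Round black rubber pad, 66 mm in diameter, 3 mm thick, fixed on the aluminium rail; its top, where a bottle's underside comes to rest, is 13 mm above the bench. Second pad from the right (-y). The four are alike, in one straight row, 75 to 95 mm apart; the row runs along the pads' own y axis, turned by up to 0.2 rad. The rail is a 90 by 480 mm plate, 10 mm high. Origin: centre of the pad's underside.
- pad_c: Round black rubber pad, 66 mm in diameter, 3 mm thick, fixed on the aluminium rail; its top, where a bottle's underside comes to rest, is 13 mm above the bench. Third pad from the right (-y). The four are alike, in one straight row, 75 to 95 mm apart; the row runs along the pads' own y axis, turned by up to 0.2 rad. The rail is a 90 by 480 mm plate, 10 mm high. Origin: centre of the pad's underside.
- pad_d: Round black rubber pad, 66 mm in diameter, 3 mm thick, fixed on the aluminium rail; its top, where a bottle's underside comes to rest, is 13 mm above the bench. Fourth pad of the row, at the robot's left (+y) end. The four are alike, in one straight row, 75 to 95 mm apart; the row runs along the pads' own y axis, turned by up to 0.2 rad. The rail is a 90 by 480 mm plate, 10 mm high. Origin: centre of the pad's underside.
- post: Steel index post, 64 mm tall and 14 mm thick with a 20 mm ball on top, fixed on the rail at one of its two ends (left or right, it differs from start to start), 70 to 85 mm beyond the centre of that end's pad; the other end has only a low grey disc. Origin: centre of its foot, 10 mm above the bench.
- beaker: Empty clear glass beaker, 52 mm across, 58 mm tall, about 80 g, loose among the bottles. To be left where it stands. Origin: centre of its underside.
There are look-alikes about, which are no part of the job. What is shaped like the bottle_tall but pink or purple is not meant.

How it is judged:
By the outcome, as a careful person would: the job done as asked, in the order asked, and still so for the second after the job is handed in, with the robot touching nothing.
It also fails if it takes over 120 s, if anything falls off the work surface, if the arm or the gripper's body presses on something with over 40 N, if the wrist force passes 120 N, or if a joint passes its speed limit or range.

ROBOT

A 7-joint arm with a two-finger parallel gripper is mounted at the origin on the work surface. World frame = base frame: x ahead of the robot, y to its left, z up, the work surface at z = 0. Lengths are in m, angles in degrees, forces in N, time in s.
With the tool pointing down it reaches from about 0.4 to 0.75 m from the base axis. Payload 19.5 kg.
Tool frame: the origin (TCP) lies at the very end of the fingers, on their centre line; the grasp point (between the pads) lies 19 mm behind it (arm.hold_point_z is the y of the grasp point in the tool frame, in m); y points along the fingers, z is the direction in which the jaws open and shut, and the axes are right-handed (so a half turn about y gives the same grasp; the last joint's range is limited). The gripper opens to 85 mm and grips with 20 to 120 N. Pads are 22 mm wide; open, the fingers measure 114 mm over their backs; the gripper's body (76 mm by 85 mm) begins 54 mm behind the grasp point. The pads swing forward as they close: fully open they stand 13 mm farther back than shut.
Start: joints at [70.72, 40.479, -1.581, 85.061, 1.261, 54.483, -4.326], TCP at [0.167, -0.55, 0.231] pointing down, gripper open.
Joint ranges: [-155.06, 155.06], [-18.47, 123.98], [-90, 86.84], [0, 140.48], [-83.41, 263.41], [0, 116], [-161.91, 161.91]. Speed limits (degrees/s): [108.29, 108.29, 147.25, 147.25, 172.46, 172.46, 172.46].

INTERFACE

Orientations are given as [roll, pitch, yaw] about the fixed x, y, z axes, in that order (R = Rz(yaw) Ry(pitch) Rx(roll)).
In Python, from workcell import arm gives the robot as it stands. The module is installed in compiled form; this text tells all that it offers.
- The arm moves only by the shell command python3 -m crank 'ROWS' [OPENING] [FORCE]. ROWS is JSON, a list of rows, each a list of 4 numbers: the shift along the tool's x, y, z in cm, then the turn about the tool's y in rad. In form: [[dx, dy, dz, twist], ...]. A call has 1 to 10 rows; each row is the pose to reach, as a shift and turn from the pose commanded when the call began, along the tool's axes at that moment; what a row does not reach only later rows make up. A row lasts 1/12 s, in which the tool goes at most 41.7 mm and 7.16 degrees, less where a joint would pass 70% of its speed; a pose out of reach is approached as far as the arm can. A call with a gripper value outside its range is refused whole. OPENING is the finger opening in cm, from 0 to 8.54, set as the call begins (- or left out, the last holds). The fingers move at their own pace and stop on an object; FORCE is the grip in N (left out, the last holds). Time passes only in rows, so rows that repeat a pose let the fingers close. It gives the time, the measured TCP pose, the force and the opening at its end, in the units of the state.
- arm.read_state(): the state, without advancing time (a new reading comes with each control period).
- arm.grab_frame(name): name is "scene" or "top"; returns the picture (400x640x3 uint8, red, green, blue); there is no depth.
- arm.get_calibration(name): a dict with "fx", "fy", "cx", "cy" (pixels), "dist" ([k1, k2, p1, p2, k3] as OpenCV has them; the pictures are not rectified), "origin" and "rotation" of the camera in the world. Camera axes: x right, y up, looking along -z (the intrinsics and any distortion apply to the point x, -y, -z); pixel columns grow to the right and rows downward; lengths in m; the calibration is good to about 2 mm. A picture is of the moment at which its call begins. get_calibration takes no time and is no camera call.
- arm.close_job(): hands the job in, once; it reports no verdict.
The state is a dict: "time_s": time; "q": joint angles; "qvel": joint speeds; "joint_efforts": joint torques, N m; "position": TCP position; "tool_rot": TCP orientation; "force": force on the tool from outside, world axes, zero at the start; "torque": the same for the moment, N m; "gripper_width": finger opening in m.
Only numpy, scipy, OpenCV 4.12 (cv2) and the standard library are available. Lean on these libraries where they do the work, as an engineer would, in place of code of your own. Each camera call takes 0.05 s, during which the arm holds its last target.

## Working session

There is one attempt and no reset: what is moved stays moved. The work goes in short steps, Python scripts to look and compute and a shell command to move; the robot and the scene stay as the last step left them, time stands still between calls to the robot, and variables do not carry over. Pictures are saved under pics/ and viewed, and the job is handed in when it is done.

```bash
mkdir -p pics; python3 - <<'E'
from workcell import arm
import cv2,json
for n in("scene","top"):
    cv2.imwrite(f"pics/{n}0.png",arm.grab_frame(n)[:,:,::-1]); print(arm.get_calibration(n))
print(arm.read_state())
E
```

```text
{'fx': 517.7449520948797, 'fy': 517.7449520948797, 'cx': 317.65001255997026, 'cy': 204.23872051195752, 'dist': array([0.00677145, 0.        , 0.        , 0.        , 0.        ]), 'origin': array([1.24001924, 0.42080794, 0.76894236]), 'rotation': array([ 48.5207608 ,   0.96215713, 119.06747697])}
{'fx': 419.87927270255886, 'fy': 419.87927270255886, 'cx': 319.1715256336981, 'cy': 200.76430330301204, 'dist': array([-0.09281548,  0.        ,  0.        ,  0.        ,  0.        ]), 'origin': array([0.31828769, 0.01154062, 0.85632245]), 'rotation': array([ 13.52051259,  -0.2543908 , -92.85621435])}
{'time_s': 0.1, 'q': array([70.72102646, 40.50886419, -1.58144024, 85.07861061,  1.25940637,
       54.48250853, -4.3261304 ]), 'qvel': array([ 0.12154082, -0.00045033,  0.00830353, -0.146997  ,  0.02714519,
       -0.02809009, -0.02524149]), 'joint_efforts': array([ 1.56845043e-03, -8.84296632e+01,  1.23640280e+00, -2.36452335e+01,
        1.70501915e-02,  5.03600240e-03, -3.63900142e-05]), 'position': array([ 0.1669924 , -0.54999499,  0.23090212]), 'tool_rot': array([-9.00526789e+01, -1.18167238e-03, -1.63111975e+02]), 'force': array([ 0.65312946,  0.18214279, -0.13491925]), 'torque': array([-0.0077587 , -0.03160794,  0.01144558]), 'gripper_width': 0.08515586150927945}
```

View pics/scene0.png

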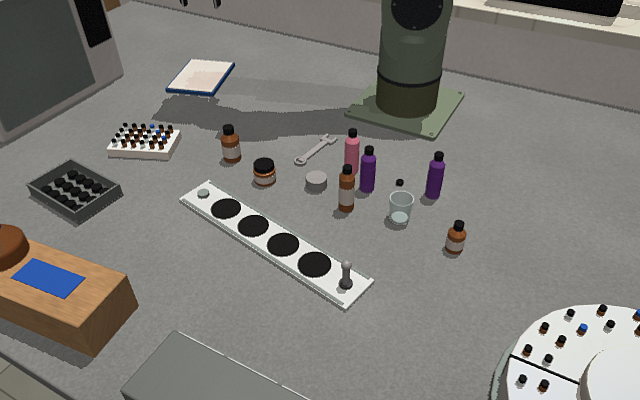

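View pics/top0.png

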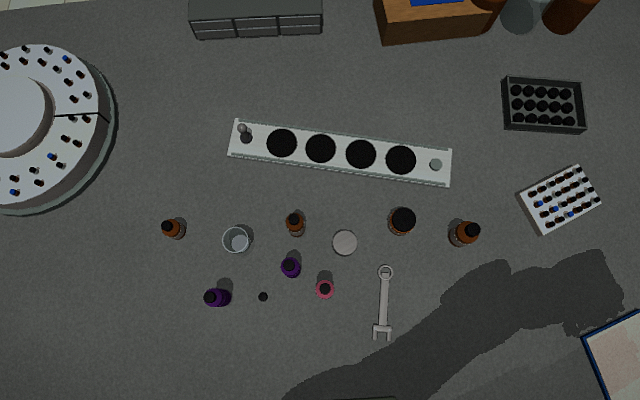

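The scene view shows the small bottle at (456,238), tall at (347,188), jar at (264,172) and medium at (231,145). The post is at (346,275), the +y end. The top view shows the pads at (282,143), (321,149), (361,155) and (401,160), with the post at (245,133). Next I'll zoom in and measure.

```bash
cat > h.py <<'E'
import numpy as np,cv2
from workcell import arm
from scipy.spatial.transform import Rotation as R
def rot(r): return R.from_euler('xyz',r,degrees=True).as_matrix()
def ray(n,uv):
    c=arm.get_calibration(n);K=np.array([[c['fx'],0,c['cx']],[0,c['fy'],c['cy']],[0,0,1]])
    p=cv2.undistortPoints(np.array([[uv]],float),K,c['dist'])[0,0]
    return np.array(c['origin']),rot(c['rotation'])@np.array([p[0],-p[1],-1])
def onz(n,uv,z):
    o,d=ray(n,uv);return o+d*(z-o[2])/d[2]
def proj(n,P):
    c=arm.get_calibration(n);K=np.array([[c['fx'],0,c['cx']],[0,c['fy'],c['cy']],[0,0,1]])
    p=(np.atleast_2d(P)-c['origin'])@rot(c['rotation']); p=p*[1,-1,-1]
    return cv2.projectPoints(p[:,None,:],np.zeros(3),np.zeros(3),K,c['dist'])[0][:,0]
E
python3 - <<'E'
import cv2
a=cv2.imread('pics/top0.png')
cv2.imwrite('pics/t1.png',cv2.resize(a[110:310,140:340],None,fx=3,fy=3,interpolation=cv2.INTER_CUBIC))
cv2.imwrite('pics/t2.png',cv2.resize(a[110:310,310:510],None,fx=3,fy=3,interpolation=cv2.INTER_CUBIC))
a=cv2.imread('pics/scene0.png')
cv2.imwrite('pics/s1.png',cv2.resize(a[110:310,170:435],None,fx=3,fy=3,interpolation=cv2.INTER_CUBIC))
E
```

```text
(no output)
```

View pics/t1.png

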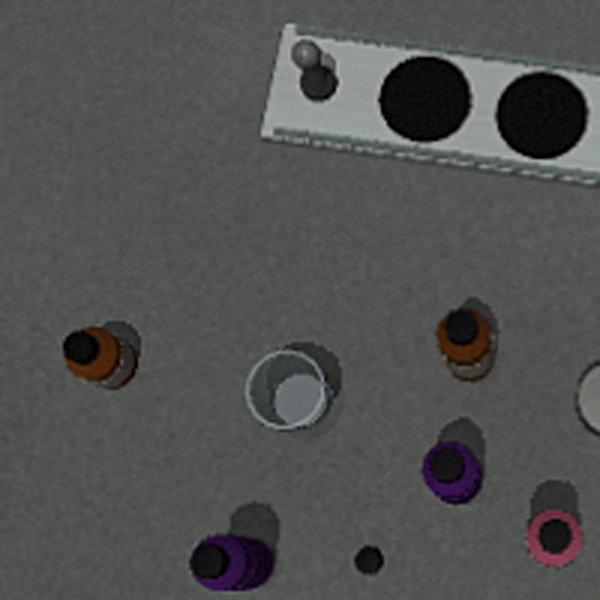

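View pics/t2.png

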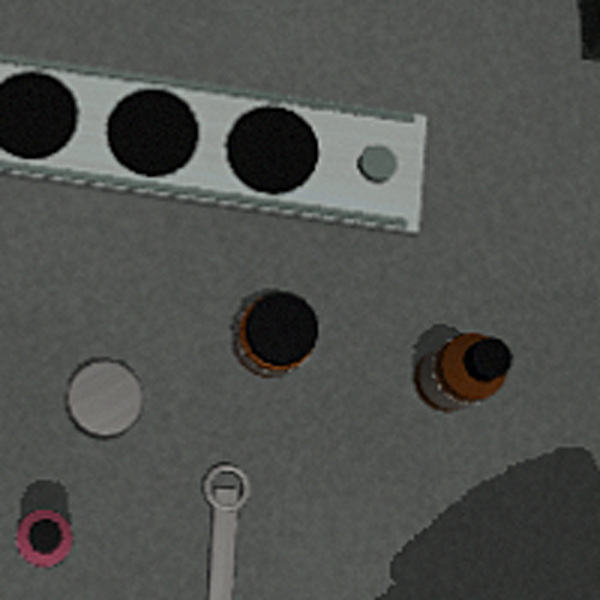

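View pics/s1.png

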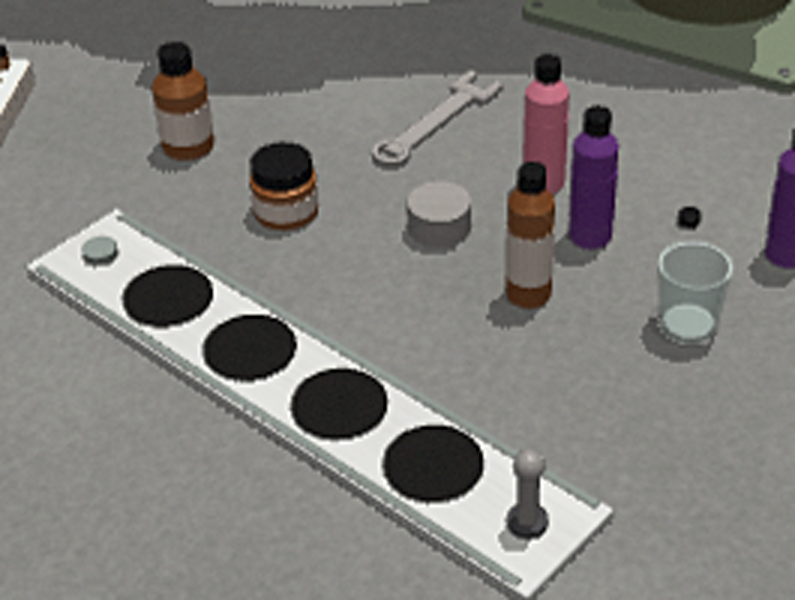

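```bash
cat > m.py <<'E'
from h import *
def blobs(n,img,thr,amin=25,amax=3000):
    m=(img.max(2)<thr).astype(np.uint8)
    k,l,s,c=cv2.connectedComponentsWithStats(m)
    return [(c[i],s[i]) for i in range(1,k) if amin<s[i,4]<amax]
def near(b,uv): return min(b,key=lambda e:np.hypot(*(e[0]-uv)))
E
python3 - <<'E'
from m import *
t=cv2.imread('pics/top0.png');s=cv2.imread('pics/scene0.png')
bt=blobs('top',t,38);bs=blobs('scene',s,45)
pt={'d':(282,143),'c':(321,149),'b':(361,155),'a':(401,160)}
ps={'d':(314,264),'c':(283,244),'b':(253,226),'a':(226,208)}
P={}
for k in 'abcd':
    x=near(bt,pt[k]);y=near(bs,ps[k])
    P[k]=onz('top',x[0],.013);Q=onz('scene',y[0],.013)
    print(k,x[0].round(1),x[1][4],y[1][4],P[k].round(4),Q.round(4))
c={'jar':((404,220),(264,165),.043,.050),'small':((167,226),(459,227),.064,.072),'med':((472,229),(228,130),.085,.094),'tall':((294,219),(347,170),.108,.116)}
for k,(u,v,z,zt) in c.items():
    x=near(bt,u);y=near(bs,v)
    print(k,x[0].round(1),x[1],y[0].round(1),y[1],onz('top',x[0],z).round(4),onz('scene',y[0],z).round(4))
for nm,u,v,z in(('beakerbottom',(140+299/3,110+398/3),(170+688/3,110+322/3),.002),('beakerrim',(140+286/3,110+390/3),(170+694/3,110+268/3),.058),('post',(140+306/3,110+54/3),(170+529/3,110+463/3),.08),('purple',(140+446/3,110+464/3),(170+598/3,110+120/3),.112),('loosecap',(263,297),(399,182),.005)):
    print(nm,onz('top',u,z).round(3),onz('scene',v,z).round(3))
E
```

```text
a [400.3 159.6] 676 453 [ 0.6021 -0.1792  0.013 ] [ 0.6049 -0.1779  0.013 ]
b [360.4 153.8] 677 510 [ 0.6189 -0.095   0.013 ] [ 0.6219 -0.0939  0.013 ]
c [320.1 148.1] 669 571 [ 0.636 -0.01   0.013] [ 0.6389 -0.0088  0.013 ]
d [281.2 142.6] 668 645 [0.6526 0.0725 0.013 ] [0.6558 0.0737 0.013 ]
jar [403.4 219.1] [392 207  24  25 469] [263.4 165.3] [254 158  20  16 266] [ 0.4679 -0.1666  0.043 ] [ 0.4678 -0.1665  0.043 ]
small [166.6 225.4] [161 220  12  12 104] [458.4 225.2] [454 220  10  12  95] [0.4737 0.2959 0.064 ] [0.4736 0.2958 0.064 ]
med [472.  229.4] [464 222  17  15 181] [227.8 129.3] [223 124  11  11 104] [ 0.4337 -0.2863  0.085 ] [ 0.4332 -0.2871  0.085 ]
tall [293.4 218.7] [288 213  12  12 107] [347. 169.] [343 164   9  11  87] [0.4666 0.0476 0.108 ] [0.4662 0.0479 0.108 ]
beakerbottom [0.443 0.165 0.002] [0.442 0.165 0.002]
beakerrim [0.44  0.163 0.058] [0.447 0.166 0.058]
post [0.661 0.145 0.08 ] [0.681 0.155 0.08 ]
purple [0.384 0.059 0.112] [0.388 0.063 0.112]
loosecap [0.331 0.119 0.005] [0.333 0.119 0.005]
```

```bash
cat > plan.py <<'E'
import sys,numpy as np
from workcell import arm
s=arm.read_state();p=np.array(s['position']);r=s['tool_rot'];y=np.radians(r[2])
x=[float(a) for a in sys.argv[1:]]
w=np.array(x[:3])-p;c,n=np.cos(y),np.sin(y)
tw=-(x[3] if len(x)>3 else -101.3)+r[2];tw=(tw+180)%360-180
print('t',round(s['time_s'],2),'pos',p.round(4),'rot',np.round(r,2),'q',np.round(s['q'],0),'w',round(s['gripper_width'],4),'F',np.round(s['force'],1))
print('d cm',np.round([100*(w[0]*c+w[1]*n),-100*w[2],100*(-w[0]*n+w[1]*c)],2),'tw',round(np.radians(tw),3),'dist',round(100*np.linalg.norm(w),1))
E
python3 plan.py .468 -.1666 .16
```

```text
t 0.1 pos [ 0.167  -0.55    0.2309] rot [ -90.05   -0.   -163.11] q [71. 41. -2. 85.  1. 54. -4.] w 0.0852 F [ 0.7  0.2 -0.1]
d cm [-39.94   7.09 -27.94] tw -1.079 dist 49.3
```

```bash
python3 -m crank '[[-2.9,0,-2,-0.08],[-5.7,0,-4,-0.155],[-8.6,0,-6,-0.23],[-11.4,0,-8,-0.31],[-14.3,0,-10,-0.385],[-17.1,0,-12,-0.46],[-20,0,-14,-0.54]]' 8.5 40; python3 plan.py .468 -.1666 .16
```

```text
time_s: 0.68
position: [0.3183, -0.3566, 0.2312]
tool_rot: [-90.0, -0.0, -132.0]
force: [0.3, -0.9, 0.6]
gripper_width: 0.085
t 0.68 pos [ 0.3183 -0.3566  0.2312] rot [ -90.02   -0.   -131.97] q [ 50.  33.  -9. 104.   7.  44.  -5.] w 0.085 F [ 0.3 -0.9  0.6]
d cm [-24.14   7.12  -1.58] tw -0.535 dist 25.2
```

```bash
python3 -m crank '[[-3,0.5,-0.2,-0.07],[-6,1.5,-0.4,-0.14],[-9,2.5,-0.6,-0.21],[-12,3.5,-0.8,-0.28],[-15,4.5,-1,-0.35],[-18,5.5,-1.2,-0.42],[-21,6.5,-1.4,-0.49],[-24.1,7.1,-1.6,-0.535],[-24.1,7.1,-1.6,-0.535]]' ; python3 plan.py .468 -.1666 .005
```

```text
time_s: 1.43
position: [0.4705, -0.1635, 0.1591]
tool_rot: [-90.0, 0.2, -101.0]
force: [-0.0, 1.0, -0.4]
gripper_width: 0.0852
t 1.43 pos [ 0.4705 -0.1635  0.1591] rot [ -90.01    0.18 -100.99] q [ 23.  41. -13. 106.  15.  35. -10.] w 0.0852 F [-0.   1.  -0.4]
d cm [ 0.35 15.41 -0.18] tw 0.005 dist 15.4
```

```bash
python3 -m crank '[[0,2,0,0],[0.1,5,0,0],[0.2,7.5,0,0],[0.2,9,0,0],[0.2,9,0,0],[0.2,9,0,0]]' ; python3 plan.py .468 -.1666 .005
python3 - <<'E'
from h import *
a=arm.grab_frame("top");b=arm.grab_frame('scene')
cv2.imwrite('pics/p1.png',np.hstack([cv2.resize(a[140:300,310:490],None,fx=2,fy=2),cv2.resize(b[90:250,170:350],None,fx=2,fy=2)])[:,:,::-1])
E
```

```text
time_s: 1.93
position: [0.4671, -0.1706, 0.0702]
tool_rot: [-90.1, 0.0, -101.5]
force: [0.6, 0.4, 0.1]
gripper_width: 0.0851
t 1.93 pos [ 0.4671 -0.1706  0.0702] rot [-9.0070e+01  1.0000e-02 -1.0151e+02] q [ 21.  50.  -9. 110.  18.  22. -13.] w 0.0851 F [0.6 0.4 0.1]
d cm [-0.41  6.52  0.01] tw -0.004 dist 6.5
```

View pics/p1.png

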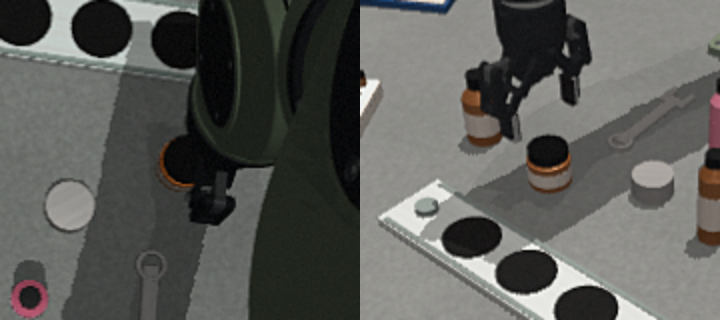

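The top view shows the gripper over the jar, with the lid at about (180,160) of the crop. The scene view shows the two fingertips at (510,135) and (572,100), either side of and above the jar lid at (548,150). I'll check the projection.

```bash
python3 - <<'E'
from h import *
p=proj('scene',[[.4671,-.1706,.0702],[.4671+.042*.981,-.1706-.042*.2,.083],[.4671-.042*.981,-.1706+.042*.2,.083]])
print((p-[170,90])*2+[360,0])
E
```

```text
[[542.05923113 130.1522367 ]
 [514.15282673 138.10147462]
 [566.89327228 104.58569573]]
```

```bash
python3 -m crank '[[-0.4,1,0,0],[-0.4,2.5,0,0],[-0.4,4,0,0],[-0.4,5.2,0,0],[-0.4,6.1,0,0],[-0.4,6.5,0,0],[-0.4,6.5,0,0],[-0.4,6.5,0,0]]' ; python3 plan.py .468 -.1666 .005
```

```text
time_s: 2.7
position: [0.4683, -0.1669, 0.0059]
tool_rot: [-90.0, 0.0, -101.5]
force: [-0.5, -0.4, -0.3]
gripper_width: 0.085
t 2.7 pos [ 0.4683 -0.1669  0.0059] rot [ -89.97    0.   -101.52] q [ 19.  57.  -5. 111.  20.  13. -15.] w 0.085 F [-0.5 -0.4 -0.3]
d cm [-0.02  0.09 -0.04] tw -0.004 dist 0.1
```

```bash
python3 -m crank '[[0,0,0,0],[0,0,0,0],[0,0,0,0],[0,0,0,0],[0,0,0,0],[0,0,0,0],[0,0,0,0],[0,0,0,0],[0,0,0,0]]' 4 40; python3 -m crank '[[0,0,0,0],[0,-0.5,0,0],[0,-2,0,0],[0,-4,0,0],[0,-6,0,0],[0,-6,0,0],[0,-6,0,0]]' 4 40;  python3 plan.py .654 .0731 .066
python3 - <<'E'
from h import *
a=arm.grab_frame("top");b=arm.grab_frame('scene')
cv2.imwrite('pics/p2.png',np.hstack([cv2.resize(a[140:300,310:490],None,fx=2,fy=2),cv2.resize(b[90:250,170:350],None,fx=2,fy=2)])[:,:,::-1])
E
```

```text
time_s: 3.45
position: [0.4683, -0.1669, 0.006]
tool_rot: [-90.0, -0.0, -101.5]
force: [-1.1, -0.3, 14.1]
gripper_width: 0.0508
time_s: 4.03
position: [0.4685, -0.167, 0.0661]
tool_rot: [-89.9, -0.0, -101.5]
force: [-0.4, 0.6, -1.0]
gripper_width: 0.0508
t 4.03 pos [ 0.4685 -0.167   0.0661] rot [ -89.9    -0.   -101.54] q [ 21.  50.  -9. 110.  18.  21. -14.] w 0.0508 F [-0.4  0.6 -1. ]
d cm [-2.724e+01  1.000e-02  1.338e+01] tw -0.004 dist 30.3
```

View pics/p2.png

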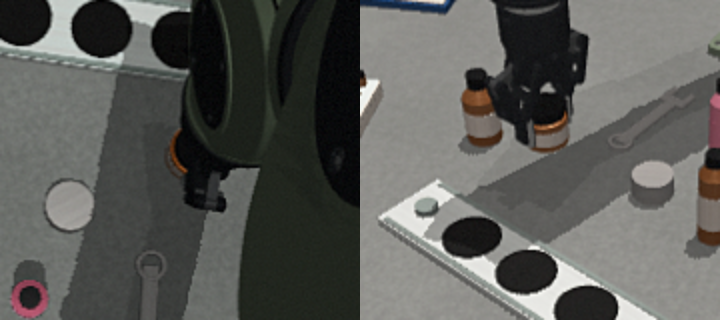

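```bash
python3 -m crank '[[-2,0,1,0],[-5,0,2.5,0],[-8,0,4,0],[-11,0,5.4,0],[-14,0,6.9,0],[-17,0,8.4,0],[-20,0,9.8,0],[-22,0,10.8,0],[-23,0,11.3,0],[-23,0,11.3,0]]'; python3 plan.py .654 .0731 .066
```

```text
time_s: 4.97
position: [0.6251, 0.0389, 0.0639]
tool_rot: [-90.1, 0.1, -101.3]
force: [-0.4, 0.5, -0.8]
gripper_width: 0.0505
t 4.97 pos [0.6251 0.0389 0.0639] rot [-9.0070e+01  6.0000e-02 -1.0135e+02] q [ -3.  57.  -8.  82.  11.  41. -27.] w 0.0505 F [-0.4  0.5 -0.8]
d cm [-3.92 -0.21  2.16] tw -0.001 dist 4.5
```

```bash
python3 -m crank '[[-1,0,0.6,0],[-2.5,0.5,1.4,0],[-3.9,1,2.1,0],[-3.9,2,2.1,0],[-3.9,2.6,2.1,0],[-3.9,2.6,2.1,0],[-3.9,2.6,2.1,0],[-3.9,2.6,2.1,0]]'; python3 plan.py .654 .0731 .019
python3 - <<'E'
from h import *
a=arm.grab_frame("top");b=arm.grab_frame('scene')
cv2.imwrite('pics/p3.png',np.hstack([cv2.resize(a[100:230,240:360],None,fx=3,fy=3),cv2.resize(b[190:320,270:390],None,fx=3,fy=3)])[:,:,::-1])
E
```

```text
time_s: 5.63
position: [0.653, 0.0693, 0.0396]
tool_rot: [-90.0, -0.0, -101.6]
force: [-0.9, -0.5, -1.0]
gripper_width: 0.0506
t 5.63 pos [0.653  0.0693 0.0396] rot [-8.9990e+01 -1.0000e-02 -1.0156e+02] q [ -5.  62.  -8.  75.  10.  44. -28.] w 0.0506 F [-0.9 -0.5 -1. ]
d cm [-0.39  2.06  0.02] tw -0.005 dist 2.1
```

View pics/p3.png

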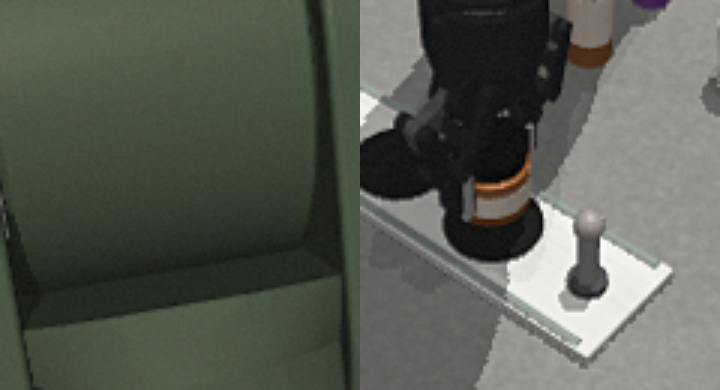

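The top camera is blocked by the arm. The scene view shows the jar above pad d at about (490,225) of the crop, with the paper band's right edge at about (531,190).

```bash
python3 - <<'E'
from h import *
t=np.linspace(0,2*np.pi,100)
for z in(.0336,.05,.0676):
    c=np.c_[.653+.026*np.cos(t),.0693+.026*np.sin(t),0*t+z]
    p=(proj('scene',c)-[270,190])*3+[360,0]; print(z,p.min(0),p.max(0))
E
```

```text
0.0336 [447.50859675 166.09008784] [528.28892846 225.58936941]
0.05 [446.46702802 148.49026425] [528.13426767 207.94658635]
0.0676 [445.32338799 129.17650607] [527.96452063 188.56864909]
```

```bash
python3 -m crank '[[-0.35,0.4,0.02,0],[-0.35,0.9,0.02,0],[-0.35,1.3,0.02,0],[-0.35,1.6,0.02,0],[-0.35,1.8,0.02,0],[-0.35,1.9,0.02,0],[-0.35,2.0,0.02,0],[-0.35,2.0,0.02,0],[-0.35,2.0,0.02,0]]'; python3 plan.py .654 .0731 .019
```

```text
time_s: 6.48
position: [0.6541, 0.0735, 0.0194]
tool_rot: [-90.0, 0.0, -101.5]
force: [-0.6, 1.3, -1.4]
gripper_width: 0.0509
t 6.48 pos [0.6541 0.0735 0.0194] rot [-8.9990e+01  1.0000e-02 -1.0152e+02] q [ -6.  63.  -8.  75.  10.  42. -29.] w 0.0509 F [-0.6  1.3 -1.4]
d cm [0.04 0.04 0.  ] tw -0.004 dist 0.1
```

```bash
python3 -m crank '[[0,0.05,0,0],[0,0.1,0,0],[0,0.1,0,0],[0,0.1,0,0]]'; python3 plan.py .654 .0731 .019
```

```text
time_s: 6.82
position: [0.6541, 0.0735, 0.0191]
tool_rot: [-90.0, 0.0, -101.5]
force: [-4.8, -0.7, 11.6]
gripper_width: 0.0509
t 6.82 pos [0.6541 0.0735 0.0191] rot [-8.9980e+01  1.0000e-02 -1.0152e+02] q [ -6.  63.  -8.  75.  10.  42. -29.] w 0.0509 F [-4.8 -0.7 11.6]
d cm [ 0.04  0.01 -0.01] tw -0.004 dist 0.0
```

Contact, so I'll release slowly, rise and look.

```bash
python3 -m crank '[[0,0,0,0],[0,0,0,0],[0,0,0,0]]' 5.6; python3 -m crank '[[0,0,0,0],[0,0,0,0],[0,0,0,0],[0,-1,0,0],[0,-3,0,0],[0,-6,0,0],[0,-9.5,0,0],[0,-13,0,0],[0,-15,0,0],[0,-15,0,0]]' 8.5;  python3 plan.py .4736 .2959 .17
```

```text
time_s: 7.07
position: [0.654, 0.0734, 0.0183]
tool_rot: [-90.0, 0.0, -101.5]
force: [-0.3, 0.2, -0.9]
gripper_width: 0.0561
time_s: 7.9
position: [0.6557, 0.0737, 0.1739]
tool_rot: [-89.6, 0.1, -101.5]
force: [0.5, 0.3, -0.4]
gripper_width: 0.0849
t 7.9 pos [0.6557 0.0737 0.1739] rot [ -89.62    0.15 -101.53] q [ -5.  52.  -9.  70.   8.  59. -27.] w 0.0849 F [ 0.5  0.3 -0.4]
d cm [-18.14   0.39 -22.28] tw -0.004 dist 28.7
```

```bash
python3 -m crank '[[-2,0,-2.4,0],[-4.5,0,-5.5,0],[-7,0,-8.6,0],[-9.5,0,-11.7,0],[-12,0,-14.8,0],[-14.5,0,-17.9,0],[-17,0,-21,0],[-18.1,0,-22.2,0],[-18.1,0,-22.2,0],[-18.1,0,-22.2,0]]' 8.5;  python3 plan.py .4736 .2959 .01
python3 - <<'E'
from h import *
a=arm.grab_frame("top");b=arm.grab_frame('scene')
cv2.imwrite('pics/p4.png',np.hstack([cv2.resize(a[100:260,240:400],None,fx=2,fy=2),cv2.resize(b[130:330,210:410],None,fx=1.6,fy=1.6)])[:,:,::-1])
cv2.imwrite('pics/top4.png',a[:,:,::-1]);cv2.imwrite('pics/scene4.png',b[:,:,::-1])
E
```

```text
time_s: 8.73
position: [0.4722, 0.2957, 0.1688]
tool_rot: [-90.0, 0.0, -101.4]
force: [0.4, -0.7, 0.1]
gripper_width: 0.0849
t 8.73 pos [0.4722 0.2957 0.1688] rot [-8.9980e+01  2.0000e-02 -1.0142e+02] q [-32.  44.  -6.  93.   6.  43. -52.] w 0.0849 F [ 0.4 -0.7  0.1]
d cm [-0.04 15.88  0.14] tw -0.002 dist 15.9
```

View pics/p4.png

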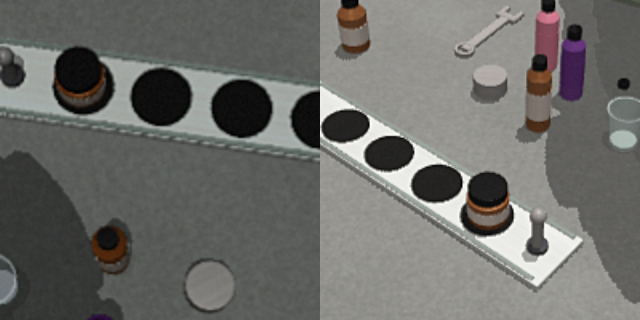

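View pics/scene4.png

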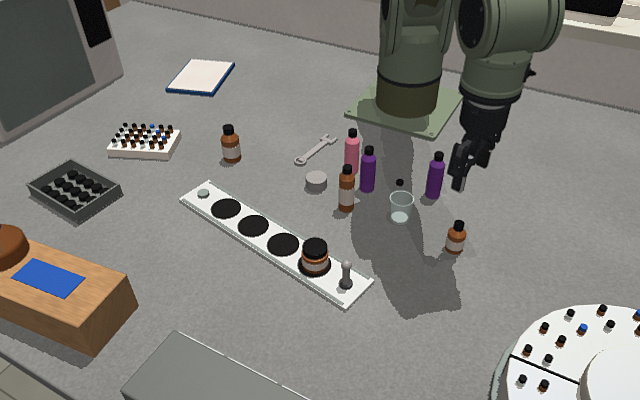

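The jar stands on pad d: lid at (79,65) of the left crop and (488,187) of the right one. The arm is up over the small bottle. I'll quantify the jar's offset.

```bash
python3 - <<'E'
from m import *
t=cv2.imread('pics/top4.png');s=cv2.imread('pics/scene4.png')
for n,im,uv,thr in(('top',t,(279,132),38),('scene',s,(315,246),45)):
    for x in blobs(n,im,thr):
        if np.hypot(*(x[0]-uv))<12: print(n,x[0].round(1),x[1],onz(n,x[0],.056).round(4))
    p=proj(n,[.654,.0735,.056])[0];print('expected',p)
cv2.imwrite('pics/p5.png',np.hstack([cv2.resize(t[105:165,245:315],None,fx=5,fy=5),cv2.resize(s[225:285,280:350],None,fx=5,fy=5)]))
E
```

```text
top [280.2 138.6] [266 123  31  34 588] [0.6444 0.0712 0.056 ]
expected [278.97308499 134.23887514]
scene [314.5 248.1] [303 238  24  22 433] [0.6536 0.0744 0.056 ]
expected [314.02529097 248.12172992]
```

View pics/p5.png

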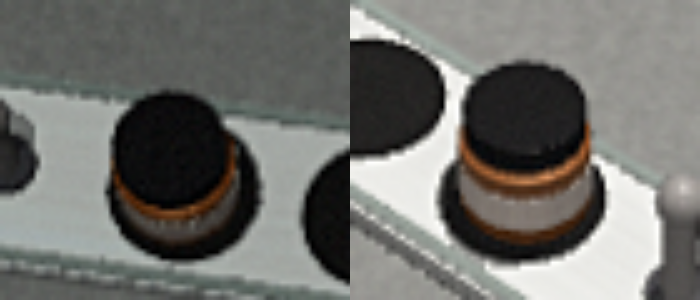

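The jar is centred to about 1–2 mm in both views, with even margins. Now the small bottle.

```bash
python3 -m crank '[[0,1.5,0.1,0],[0,4,0.1,0],[0,7,0.1,0],[0,9.5,0.1,0],[0,12,0.1,0],[0,14,0.1,0],[0,15.2,0.1,0],[0,15.9,0.1,0],[0,15.9,0.1,0],[0,15.9,0.1,0]]' 7; python3 plan.py .4736 .2959 .01
```

```text
time_s: 9.67
position: [0.4741, 0.2948, 0.01]
tool_rot: [-90.0, 0.0, -101.5]
force: [0.1, 0.3, 0.8]
gripper_width: 0.07
t 9.67 pos [0.4741 0.2948 0.01  ] rot [-8.9970e+01  3.0000e-02 -1.0155e+02] q [-33.  58.  -4.  99.   8.  23. -54.] w 0.07 F [0.1 0.3 0.8]
d cm [-0.1   0.   -0.07] tw -0.004 dist 0.1
```

```bash
python3 -m crank '[[-0.1,0,0,0],[-0.1,0,0,0],[-0.1,0,0,0],[-0.1,0,0,0],[-0.1,0,0,0],[-0.1,0,0,0],[-0.1,0,0,0],[-0.1,0,0,0]]' 2 40; python3 -m crank '[[0,0,0,0],[0,-0.5,0,0],[0,-2,0,0],[0,-4,0,0],[0,-7,0,0],[0,-10,0,0],[0,-11,0,0],[0,-11,0,0]]' ;  python3 plan.py .6375 -.0094 .12
```

```text
time_s: 10.33
position: [0.4741, 0.2962, 0.0103]
tool_rot: [-90.0, 0.1, -101.5]
force: [-1.7, -0.7, 10.2]
gripper_width: 0.0351
time_s: 11.0
position: [0.4747, 0.2964, 0.1221]
tool_rot: [-89.8, 0.2, -101.5]
force: [0.0, 0.8, -1.2]
gripper_width: 0.0348
t 11.0 pos [0.4747 0.2964 0.1221] rot [ -89.83    0.17 -101.53] q [-32.  48.  -6.  96.   7.  37. -53.] w 0.0348 F [ 0.   0.8 -1.2]
d cm [26.71  0.21 22.06] tw -0.004 dist 34.6
```

```bash
python3 -m crank '[[1.5,0,1.2,0],[4,0,3.3,0],[7,0,5.8,0],[10,0,8.3,0],[13,0,10.7,0],[16,0,13.2,0],[19,0,15.7,0],[22,0,18.2,0],[24,0,19.8,0],[24.5,0,20.2,0]]' ;  python3 plan.py .6375 -.0094 .07
```

```text
time_s: 11.83
position: [0.6237, 0.0101, 0.118]
tool_rot: [-90.0, -0.1, -101.8]
force: [-0.0, -0.1, -1.6]
gripper_width: 0.0347
t 11.83 pos [0.6237 0.0101 0.118 ] rot [ -90.01   -0.14 -101.81] q [  1.  53. -10.  81.  12.  47. -25.] w 0.0347 F [-0.  -0.1 -1.6]
d cm [1.62 4.8  1.75] tw -0.009 dist 5.4
```

```bash
python3 -m crank '[[0.7,0.3,0.6,0],[1.5,1.2,1.4,0],[2.0,2.5,1.8,0],[2.0,4,1.8,0],[2.0,5.2,1.8,0],[2.0,6.2,1.8,0],[2.0,7,1.8,0],[2.0,7,1.8,0],[2.0,7,1.8,0],[2.0,7,1.8,0]]' ;  python3 plan.py .6375 -.0094 .023
python3 - <<'E'
from h import *
a=arm.grab_frame("top");b=arm.grab_frame('scene')
cv2.imwrite('pics/p6.png',np.hstack([cv2.resize(a[100:210,260:380],None,fx=3,fy=3),cv2.resize(b[180:290,250:370],None,fx=3,fy=3)])[:,:,::-1])
E
```

```text
time_s: 12.67
position: [0.6368, -0.0075, 0.0499]
tool_rot: [-90.0, 0.0, -101.5]
force: [-1.1, 0.4, -0.5]
gripper_width: 0.0347
t 12.67 pos [ 0.6368 -0.0075  0.0499] rot [-8.9960e+01  2.0000e-02 -1.0151e+02] q [  2.  59. -10.  80.  13.  42. -24.] w 0.0347 F [-1.1  0.4 -0.5]
d cm [0.17 2.69 0.11] tw -0.004 dist 2.7
```

View pics/p6.png

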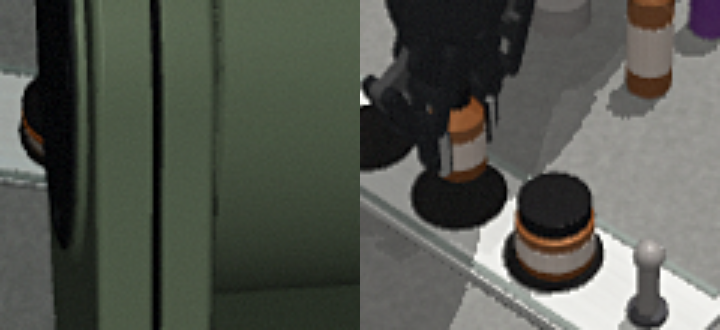

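The scene view shows the small bottle hanging upright over pad c at about (465,165) of the crop, and the jar undisturbed at (556,235). Lowering.

```bash
python3 -m crank '[[0.2,0.4,0.1,0],[0.2,1.2,0.1,0],[0.2,1.8,0.1,0],[0.2,2.2,0.1,0],[0.2,2.5,0.1,0],[0.2,2.6,0.1,0],[0.2,2.7,0.1,0],[0.2,2.7,0.1,0],[0.2,2.7,0.1,0]]'; python3 plan.py .6375 -.0094 .023
```

```text
time_s: 13.52
position: [0.6368, -0.0098, 0.0233]
tool_rot: [-90.0, -0.0, -101.5]
force: [-9.6, -0.5, 21.1]
gripper_width: 0.0343
t 13.52 pos [ 0.6368 -0.0098  0.0233] rot [-9.0030e+01 -1.0000e-02 -1.0152e+02] q [  2.  62. -10.  80.  13.  39. -24.] w 0.0343 F [-9.6 -0.5 21.1]
d cm [-0.06  0.03  0.06] tw -0.004 dist 0.1
```

```bash
python3 -m crank '[[0,-0.05,0,0],[0,-0.05,0,0],[0,-0.05,0,0]]';python3 -m crank '[[0,0,0,0],[0,0,0,0],[0,0,0,0]]' 4.2; python3 -m crank '[[0,0,0,0],[0,0,0,0],[0,-1,0,0],[0,-3,0,0],[0,-6,0,0],[0,-9.5,0,0],[0,-12,0,0],[0,-14,0,0],[0,-15,0,0],[0,-15,0,0]]' 6.5;  python3 plan.py .4335 -.2867 .18
```

```text
time_s: 13.77
position: [0.637, -0.0098, 0.0233]
tool_rot: [-90.0, 0.0, -101.5]
force: [-4.4, -0.7, 10.4]
gripper_width: 0.0351
time_s: 14.02
position: [0.637, -0.0098, 0.0227]
tool_rot: [-90.0, 0.0, -101.5]
force: [-0.6, 0.1, -0.4]
gripper_width: 0.042
time_s: 14.85
position: [0.6378, -0.0098, 0.1752]
tool_rot: [-89.8, 0.0, -101.5]
force: [0.0, 0.7, -0.8]
gripper_width: 0.0647
t 14.85 pos [ 0.6378 -0.0098  0.1752] rot [-8.9820e+01  5.0000e-02 -1.0153e+02] q [  3.  50. -12.  75.  11.  56. -22.] w 0.0647 F [ 0.   0.7 -0.8]
d cm [ 31.21  -0.48 -14.48] tw -0.004 dist 34.4
```

```bash
python3 -m crank '[[2,0,-0.9,0],[5,0,-2.3,0],[8.5,0,-4,0],[12,0,-5.6,0],[15.5,0,-7.2,0],[19,0,-8.8,0],[22.5,0,-10.5,0],[26,0,-12.1,0],[28.5,-0.5,-13.3,0],[31.2,-0.5,-14.5,0]]' 8.5; python3 -m crank '[[0,0,0,0],[0,0,0,0],[0,0,0,0]]';  python3 plan.py .4335 -.2867 .02
python3 - <<'E'
from h import *
a=arm.grab_frame("top");b=arm.grab_frame('scene')
cv2.imwrite('pics/p7.png',np.hstack([cv2.resize(a[100:210,230:350],None,fx=3,fy=3),cv2.resize(b[180:290,250:370],None,fx=3,fy=3)])[:,:,::-1])
cv2.imwrite('pics/p8.png',np.hstack([a,b])[100:330,:,::-1][:,400:1040])
E
```

```text
time_s: 15.68
position: [0.4312, -0.2876, 0.1775]
tool_rot: [-90.0, 0.0, -101.5]
force: [1.3, -0.6, 0.8]
gripper_width: 0.0847
time_s: 15.93
position: [0.4328, -0.2859, 0.1772]
tool_rot: [-90.0, 0.1, -101.5]
force: [0.4, 0.5, -0.1]
gripper_width: 0.085
t 15.93 pos [ 0.4328 -0.2859  0.1772] rot [-9.0040e+01  6.0000e-02 -1.0149e+02] q [ 38.  41. -15. 101.  15.  41.   4.] w 0.085 F [ 0.4  0.5 -0.1]
d cm [ 0.07 15.72  0.08] tw -0.003 dist 15.7
```

View pics/p7.png

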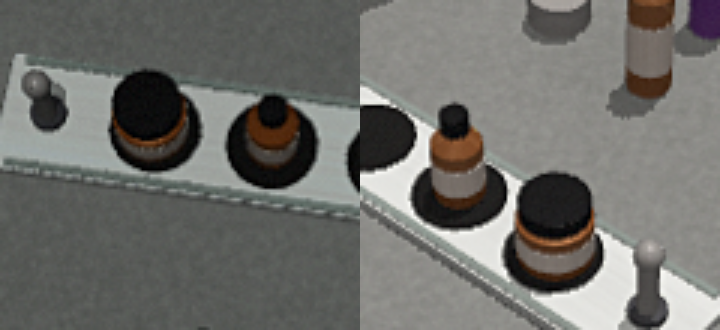

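View pics/p8.png

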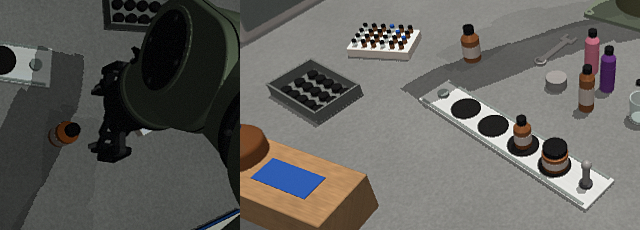

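Both bottles look centred: the small one is at (273,150) left and (459,165) right, matching its pad's centre. Now the medium bottle. I'll keep the gripper body above its cap by holding TCP z at about 0.026.

```bash
python3 -m crank '[[0.1,1.5,0.1,0],[0.1,3.5,0.1,0],[0.1,5.5,0.1,0],[0.1,7.5,0.1,0],[0.1,9.5,0.1,0],[0.1,11.5,0.1,0],[0.1,13,0.1,0],[0.1,14.3,0.1,0],[0.1,15.1,0.1,0],[0.1,15.1,0.1,0]]'; python3 -m crank '[[0,0,0,0],[0,0,0,0]]'; python3 plan.py .4335 -.2867 .026
python3 - <<'E'
from h import *
b=arm.grab_frame('scene')
cv2.imwrite('pics/p9.png',cv2.resize(b[90:200,170:320],None,fx=4,fy=4)[:,:,::-1])
E
```

```text
time_s: 16.87
position: [0.4334, -0.2867, 0.0254]
tool_rot: [-90.1, 0.1, -101.4]
force: [-0.2, -0.5, 0.1]
gripper_width: 0.0848
time_s: 17.03
position: [0.4338, -0.2877, 0.0275]
tool_rot: [-90.0, -0.0, -101.5]
force: [0.9, 0.5, -0.0]
gripper_width: 0.0853
t 17.03 pos [ 0.4338 -0.2877  0.0275] rot [-8.996e+01 -1.000e-02 -1.015e+02] q [ 35.  55.  -9. 106.  21.  20.  -1.] w 0.0853 F [ 0.9  0.5 -0. ]
d cm [-0.1   0.15 -0.05] tw -0.004 dist 0.2
```

View pics/p9.png

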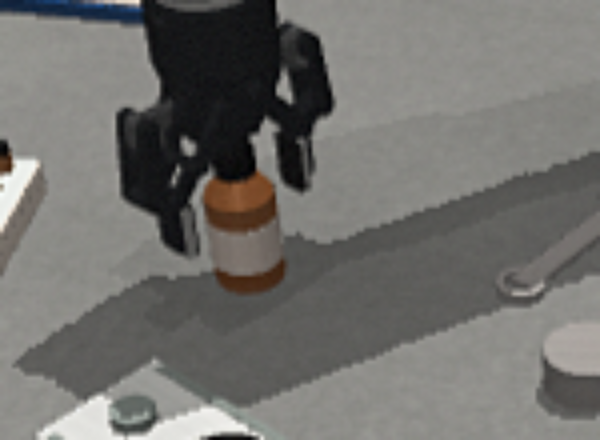

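The jaws straddle the medium bottle, at about (245,230) of the crop, with the fingertips beside its body. Gripping.

```bash
python3 -m crank '[[-0.1,0.1,0,0],[-0.1,0.1,0,0],[-0.1,0.1,0,0],[-0.1,0.1,0,0],[-0.1,0.1,0,0],[-0.1,0.1,0,0],[-0.1,0.1,0,0],[-0.1,0.1,0,0],[-0.1,0.1,0,0]]' 3 40; python3 -m crank '[[0,0,0,0],[0,-0.5,0,0],[0,-2,0,0],[0,-4,0,0],[0,-7,0,0],[0,-10,0,0],[0,-11,0,0],[0,-11,0,0]]' ;  python3 plan.py .6204 -.0945 .137
```

```text
time_s: 17.83
position: [0.4337, -0.2869, 0.0262]
tool_rot: [-90.0, -0.0, -101.5]
force: [-0.6, 1.1, 7.9]
gripper_width: 0.0432
time_s: 18.5
position: [0.4343, -0.2874, 0.1384]
tool_rot: [-89.8, -0.1, -101.5]
force: [-0.4, 0.7, -0.5]
gripper_width: 0.0431
t 18.5 pos [ 0.4343 -0.2874  0.1384] rot [-8.9790e+01 -7.0000e-02 -1.0154e+02] q [ 38.  44. -14. 103.  17.  35.   2.] w 0.0431 F [-0.4  0.7 -0.5]
d cm [-22.63   0.14  14.37] tw -0.004 dist 26.8
```

```bash
python3 -m crank '[[-1.5,0,1,0],[-4,0,2.5,0],[-7,0,4.4,0],[-10,0,6.3,0],[-13,0,8.3,0],[-16,0,10.2,0],[-19,0,12.1,0],[-21,0,13.3,0],[-22.5,0,14.3,0],[-22.5,0,14.3,0]]' ; python3 -m crank '[[0,1,0,0],[0,2.5,0,0],[0,4,0,0],[0,5.5,0,0],[0,6.5,0,0],[0,7,0,0],[0,7,0,0],[0,7,0,0]]' ; python3 plan.py .6204 -.0945 .039
python3 - <<'E'
from h import *
b=arm.grab_frame('scene')
cv2.imwrite('pics/p10.png',cv2.resize(b[150:280,210:360],None,fx=4,fy=4)[:,:,::-1])
E
```

```text
time_s: 19.33
position: [0.6201, -0.0909, 0.1345]
tool_rot: [-90.0, 0.1, -101.3]
force: [0.1, 1.0, -0.5]
gripper_width: 0.043
time_s: 20.0
position: [0.6186, -0.0951, 0.0659]
tool_rot: [-90.0, 0.0, -101.5]
force: [-1.4, 0.4, -1.8]
gripper_width: 0.043
t 20.0 pos [ 0.6186 -0.0951  0.0659] rot [ -90.      0.   -101.54] q [ 11.  57. -10.  82.  13.  42. -17.] w 0.043 F [-1.4  0.4 -1.8]
d cm [-0.1   2.69  0.16] tw -0.004 dist 2.7
```

View pics/p10.png

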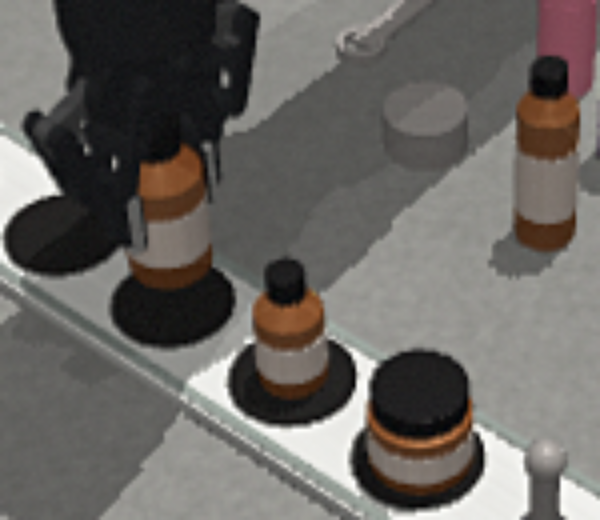

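The medium bottle hangs upright above pad b at (172,225) of the crop, and the other two stand untouched. Lowering.

```bash
python3 -m crank '[[-0.1,0.4,0.15,0],[-0.1,1.2,0.15,0],[-0.1,1.8,0.15,0],[-0.1,2.2,0.15,0],[-0.1,2.4,0.15,0],[-0.1,2.5,0.15,0],[-0.1,2.6,0.15,0],[-0.1,2.65,0.15,0],[-0.1,2.65,0.15,0]]'; python3 plan.py .6204 -.0945 .039
```

```text
time_s: 20.8
position: [0.6204, -0.0942, 0.0394]
tool_rot: [-90.0, 0.0, -101.5]
force: [0.5, -0.2, -1.4]
gripper_width: 0.0431
t 20.8 pos [ 0.6204 -0.0942  0.0394] rot [-8.9990e+01  1.0000e-02 -1.0152e+02] q [ 10.  60. -10.  83.  14.  39. -17.] w 0.0431 F [ 0.5 -0.2 -1.4]
d cm [0.03 0.04 0.01] tw -0.004 dist 0.0
```

```bash
python3 -m crank '[[0,0.05,0,0],[0,0.1,0,0],[0,0.1,0,0],[0,0.1,0,0]]'; python3 plan.py .6204 -.0945 .039
```

```text
time_s: 21.13
position: [0.6205, -0.0943, 0.0392]
tool_rot: [-90.0, 0.0, -101.5]
force: [-4.5, 0.2, 12.4]
gripper_width: 0.0432
t 21.13 pos [ 0.6205 -0.0943  0.0392] rot [ -89.96    0.   -101.52] q [ 10.  60. -10.  83.  14.  39. -17.] w 0.0432 F [-4.5  0.2 12.4]
d cm [ 0.03  0.02 -0.01] tw -0.004 dist 0.0
```

```bash
python3 -m crank '[[0,0,0,0],[0,0,0,0],[0,0,0,0]]' 5; python3 -m crank '[[0,0,0,0],[0,0,0,0],[0,-1,0,0],[0,-3,0,0],[0,-6,0,0],[0,-9.5,0,0],[0,-12,0,0],[0,-14,0,0],[0,-15,0,0],[0,-15,0,0]]' 6;  python3 plan.py .4664 .0477 .19
```

```text
time_s: 21.38
position: [0.6204, -0.0942, 0.0383]
tool_rot: [-90.0, 0.0, -101.5]
force: [0.1, -0.4, 0.3]
gripper_width: 0.0499
time_s: 22.22
position: [0.6211, -0.0943, 0.1907]
tool_rot: [-89.8, 0.0, -101.5]
force: [-1.2, 0.2, -0.5]
gripper_width: 0.0601
t 22.22 pos [ 0.6211 -0.0943  0.1907] rot [-8.9810e+01  2.0000e-02 -1.0153e+02] q [ 11.  48. -12.  76.  11.  57. -15.] w 0.0601 F [-1.2  0.2 -0.5]
d cm [-10.82   0.07 -17.99] tw -0.004 dist 21.0
```

```bash
python3 -m crank '[[-1,0,-1.7,0],[-2.7,0,-4.5,0],[-4.5,0,-7.5,0],[-6.3,0,-10.5,0],[-8.1,0,-13.5,0],[-9.5,0,-15.8,0],[-10.5,0,-17.4,0],[-10.8,0,-18,0],[-10.8,0,-18,0],[-10.8,0,-18,0]]' ; python3 plan.py .4664 .0477 .05
python3 - <<'E'
from m import *
a=arm.grab_frame("top");b=arm.grab_frame('scene')
cv2.imwrite('pics/p11.png',np.hstack([cv2.resize(a[100:310,230:420],None,fx=2,fy=2),cv2.resize(b[90:300,210:400],None,fx=2,fy=2)])[:,:,::-1])
bs=blobs('scene',b,45)
x=near(bs,(347,169));print(x,onz('scene',x[0],.108))
E
```

```text
time_s: 23.05
position: [0.466, 0.047, 0.188]
tool_rot: [-90.0, -0.0, -101.5]
force: [0.4, 1.1, 0.6]
gripper_width: 0.0602
t 23.05 pos [0.466 0.047 0.188] rot [-9.0010e+01 -2.0000e-02 -1.0153e+02] q [ -4.  36. -10. 110.  10.  35. -32.] w 0.0602 F [0.4 1.1 0.6]
d cm [-0.08 13.8   0.03] tw -0.004 dist 13.8
(array([346.91954023, 168.94252874]), array([342, 164,  10,  11,  87], dtype=int32)) [0.46610299 0.04776909 0.108     ]
```

View pics/p11.png

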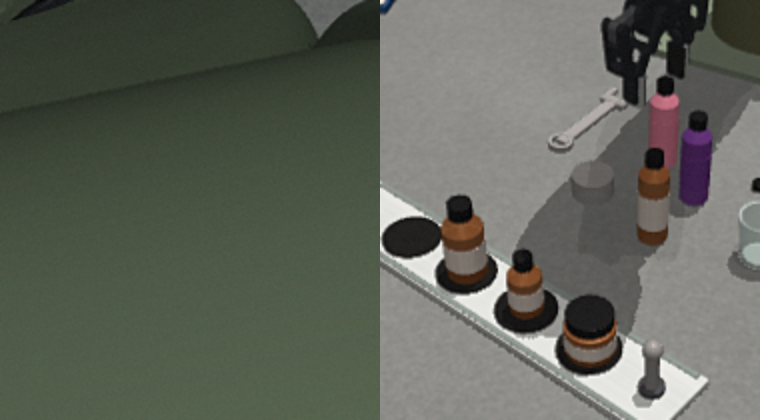

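The gripper is over the tall bottle (cap (654,158)), with the purple look-alike behind it at (697,165). The other three bottles stand on their pads. Descending to TCP z 0.050.

```bash
python3 -m crank '[[-0.1,1,0,0],[-0.1,2.5,0,0],[-0.1,4.5,0,0],[-0.1,6.5,0,0],[-0.1,8.5,0,0],[-0.1,10.5,0,0],[-0.1,12,0,0],[-0.1,13.3,0,0],[-0.1,13.8,0,0],[-0.1,13.8,0,0]]';python3 -m crank '[[0,0,0,0],[0,0,0,0]]'; python3 plan.py .4664 .0477 .05
```

```text
time_s: 23.98
position: [0.4656, 0.0479, 0.0493]
tool_rot: [-90.1, -0.0, -101.6]
force: [0.5, -0.2, 0.5]
gripper_width: 0.0603
time_s: 24.15
position: [0.4662, 0.0484, 0.0509]
tool_rot: [-90.0, 0.0, -101.5]
force: [0.4, -0.3, -0.8]
gripper_width: 0.0597
t 24.15 pos [0.4662 0.0484 0.0509] rot [-8.9950e+01  2.0000e-02 -1.0154e+02] q [ -7.  51.  -4. 116.  14.  13. -36.] w 0.0597 F [ 0.4 -0.3 -0.8]
d cm [0.06 0.09 0.03] tw -0.004 dist 0.1
```

```bash
python3 -m crank '[[0.05,0,0,0],[0.05,0,0,0],[0.05,0,0,0],[0.05,0,0,0],[0.05,0,0,0],[0.05,0,0,0],[0.05,0,0,0],[0.05,0,0,0]]' 2 40; python3 -m crank '[[0,0,0,0],[0,-0.5,0,0],[0,-2,0,0],[0,-4,0,0],[0,-7,0,0],[0,-10,0,0],[0,-12,0,0],[0,-13,0,0],[0,-13,0,0]]' ;  python3 plan.py .6035 -.1785 .18
```

```text
time_s: 24.82
position: [0.4659, 0.048, 0.0509]
tool_rot: [-90.0, 0.0, -101.5]
force: [-0.6, -0.2, 8.3]
gripper_width: 0.0329
time_s: 25.57
position: [0.4663, 0.048, 0.1826]
tool_rot: [-89.8, 0.1, -101.5]
force: [0.2, 0.3, -0.8]
gripper_width: 0.033
t 25.57 pos [0.4663 0.048  0.1826] rot [-8.9810e+01  7.0000e-02 -1.0153e+02] q [ -4.  36. -10. 110.  11.  34. -33.] w 0.033 F [ 0.2  0.3 -0.8]
d cm [19.45  0.26 17.97] tw -0.004 dist 26.5
```

```bash
python3 -m crank '[[1,0,0.9,0],[3,0,2.7,0],[5.5,0,5,0],[8,0,7.4,0],[10.5,0,9.7,0],[13,0,12,0],[15.5,0,14.3,0],[17.5,0,16.2,0],[19,0,17.5,0],[19.4,0,18,0]]' ; python3 -m crank '[[0,0,0,0],[0,1,0,0],[0,2.5,0,0],[0,4,0,0],[0,5.5,0,0],[0,7,0,0],[0,8.5,0,0],[0,9,0,0],[0,9,0,0],[0,9,0,0]]' ; python3 plan.py .6035 -.1785 .064
python3 - <<'E'
from h import *
b=arm.grab_frame('scene')
cv2.imwrite('pics/p12.png',cv2.resize(b[120:270,190:340],None,fx=4,fy=4)[:,:,::-1])
E
```

```text
time_s: 26.4
position: [0.6033, -0.1813, 0.1788]
tool_rot: [-90.1, -0.1, -101.7]
force: [-0.8, 0.3, 0.1]
gripper_width: 0.0332
time_s: 27.23
position: [0.6032, -0.1773, 0.0906]
tool_rot: [-90.0, 0.0, -101.5]
force: [-0.6, -0.4, -1.1]
gripper_width: 0.0331
t 27.23 pos [ 0.6032 -0.1773  0.0906] rot [-9.0000e+01  2.0000e-02 -1.0147e+02] q [ 19.  55. -12.  81.  14.  45. -10.] w 0.0331 F [-0.6 -0.4 -1.1]
d cm [0.12 2.66 0.05] tw -0.003 dist 2.7
```

View pics/p12.png

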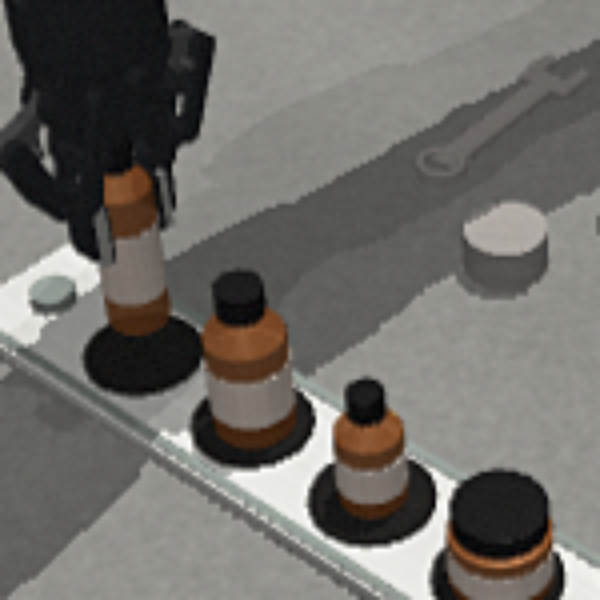

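The tall bottle hangs upright above pad a, at (135,250) of the crop. Lowering it onto the pad.

```bash
python3 -m crank '[[0.1,0.4,0.05,0],[0.1,1.2,0.05,0],[0.1,1.8,0.05,0],[0.1,2.2,0.05,0],[0.1,2.4,0.05,0],[0.1,2.5,0.05,0],[0.1,2.6,0.05,0],[0.1,2.65,0.05,0],[0.1,2.65,0.05,0]]'; python3 plan.py .6035 -.1785 .064
```

```text
time_s: 28.03
position: [0.6036, -0.1791, 0.064]
tool_rot: [-90.0, 0.0, -101.5]
force: [-1.2, -0.7, 0.4]
gripper_width: 0.0326
t 28.03 pos [ 0.6036 -0.1791  0.064 ] rot [ -89.99    0.   -101.52] q [ 19.  58. -12.  82.  15.  42. -10.] w 0.0326 F [-1.2 -0.7  0.4]
d cm [-0.06  0.   -0.02] tw -0.004 dist 0.1
```

```bash
python3 -m crank '[[0,0.05,0,0],[0,0.1,0,0],[0,0.1,0,0],[0,0.1,0,0]]'; python3 -m crank '[[0,0,0,0],[0,0,0,0],[0,0,0,0]]' 4; python3 -m crank '[[0,0,0,0],[0,0,0,0],[0,-1,0,0],[0,-3,0,0],[0,-6,0,0],[0,-9.5,0,0],[0,-12,0,0],[0,-14,0,0],[0,-15,0,0],[0,-15,0,0]]' 6;  python3 plan.py .4 -.38 .23
```

```text
time_s: 28.37
position: [0.604, -0.1792, 0.0638]
tool_rot: [-89.9, -0.0, -101.5]
force: [-2.7, 1.7, 12.4]
gripper_width: 0.0332
time_s: 28.62
position: [0.6036, -0.1791, 0.0628]
tool_rot: [-90.0, 0.0, -101.5]
force: [0.0, -0.6, -0.7]
gripper_width: 0.0398
time_s: 29.45
position: [0.6042, -0.1792, 0.2152]
tool_rot: [-89.8, -0.0, -101.5]
force: [-0.2, -0.2, -0.2]
gripper_width: 0.06
t 29.45 pos [ 0.6042 -0.1792  0.2152] rot [ -89.82   -0.   -101.52] q [ 20.  47. -14.  74.  12.  61.  -7.] w 0.06 F [-0.2 -0.2 -0.2]
d cm [ 23.75  -1.48 -16.  ] tw -0.004 dist 28.7
```

```bash
python3 -m crank '[[2,0,-1.3,0],[4.5,0,-3,0],[7.5,0,-5,0],[10.5,0,-7,0],[13.5,0,-9,0],[16.5,0,-11,0],[19.5,0,-13,0],[22,0,-15,0],[23.5,0,-16,0],[23.5,0,-16,0]]'
python3 - <<'E'
from m import *
t=arm.grab_frame("top");s=arm.grab_frame('scene')
cv2.imwrite('pics/p13.png',cv2.resize(t[100:260,220:460],None,fx=3,fy=3)[:,:,::-1])
cv2.imwrite('pics/p14.png',cv2.resize(s[120:310,180:440],None,fx=3,fy=3)[:,:,::-1])
bt=blobs('top',t,38);bs=blobs('scene',s,45)
c={'small':((.6375,-.0094),.077),'med':((.6204,-.0945),.099),'tall':((.6035,-.1785),.121),'jar':((.654,.0731),.056)}
for k,(p,z) in c.items():
    P=[*p,z];u=proj('top',P)[0];v=proj('scene',P)[0];x=near(bt,u);y=near(bs,v)
    print(k,p,x[1][4],onz('top',x[0],z).round(4),y[1][4],onz('scene',y[0],z).round(4))
for nm,u,v,z in(('beakerbottom',(140+299/3,110+398/3),(170+688/3,110+322/3),.002),):pass
E
```

```text
time_s: 30.28
position: [0.3962, -0.3803, 0.2118]
tool_rot: [-90.2, -0.0, -101.8]
force: [-0.7, -0.9, -0.2]
gripper_width: 0.0602
small (0.6375, -0.0094) 91 [ 0.6356 -0.0103  0.077 ] 92 [ 0.6361 -0.0102  0.077 ]
med (0.6204, -0.0945) 156 [ 0.6191 -0.0935  0.099 ] 144 [ 0.6204 -0.093   0.099 ]
tall (0.6035, -0.1785) 111 [ 0.6038 -0.1792  0.121 ] 85 [ 0.6034 -0.1796  0.121 ]
jar (0.654, 0.0731) 597 [0.6441 0.0711 0.056 ] 436 [0.6537 0.0744 0.056 ]
```

View pics/p13.png

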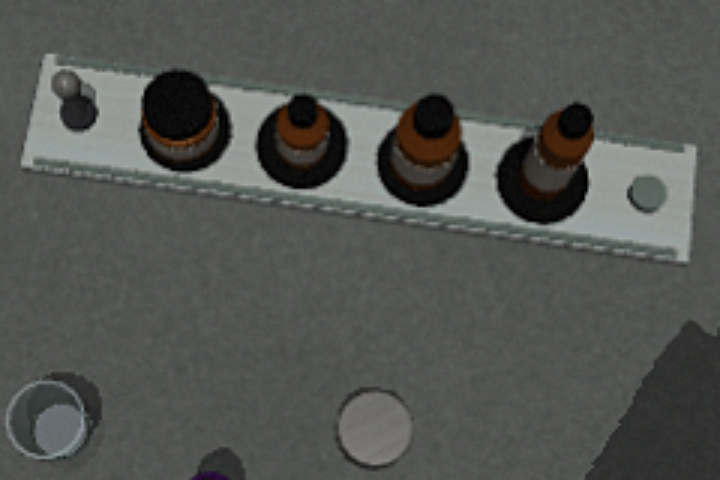

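View pics/p14.png

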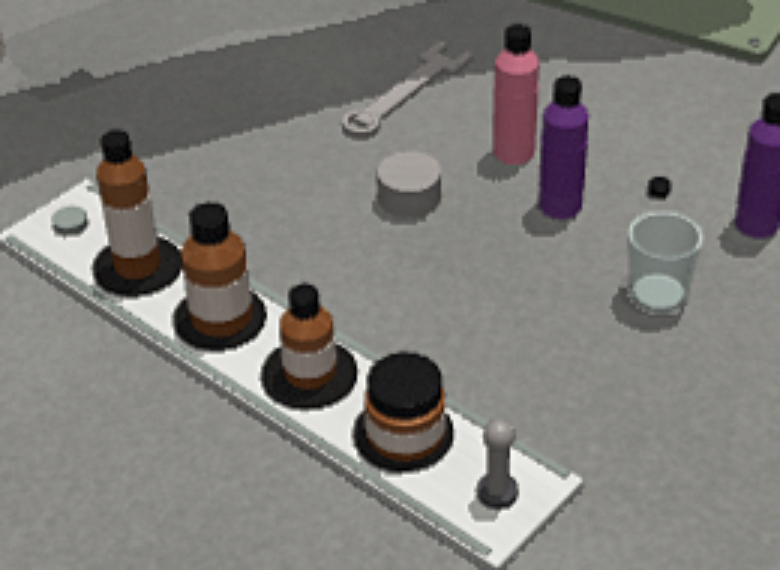

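Both views agree. From the post outward the order is jar (404,410), small (307,345), medium (216,280) and tall (130,215), all upright and centred to about 2 mm. The beaker is unmoved at (664,265), and the arm is clear of everything.

```bash
python3 -m crank '[[0,0,0,0],[0,0,0,0],[0,0,0,0]]'; python3 -c "
from workcell import arm
print(arm.close_job())"
```

```text
time_s: 30.63
position: [0.4005, -0.3767, 0.2126]
tool_rot: [-90.0, 0.0, -101.4]
force: [0.1, -0.3, -0.1]
gripper_width: 0.0602
the job is handed in; nothing more can be done
None
```

All four bottles are standing on the rail in height order, and I handed the job in at about 30.6 s. The jar is on pad d next to the post, then the small bottle on c, the medium on b and the tall on a.

**Last checks:** both cameras show every bottle upright and the beaker where it was, and the gripper is clear of everything. The small, medium and tall caps came out within about 2 mm of the pad centres in both views. The highest wrist force I read was about 23 N.

**Disagreements:**
- **Jar:** the scene camera put it within about 1.5 mm of its pad centre. The top-view reading was about 10 mm off because the dark lid merged with the pad, so I threw it out. Its margins looked even in both pictures.
- **Pads:** the two cameras differed by about 3 mm on where the pads are. I aimed for the mean, so the true centring could be off by another 1–2 mm.

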